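# Find the full solder tin by feel and slide it home

## Task

Three like-looking closed tins lie in a row on the bench; one is full, one part full, one nearly empty. Find the full one by feel, nudging the tins gently, and slide it along the bench onto the thin steel plate, fully on it and home, long side flush against the aluminium rail at the back. The lids are not fastened, so do not lift or tip any tin; leave the other two within 5 cm of where they lie and the little jar and the pliers alone.

Things in the scene. Friction and masses are not known exactly. Their poses are not given: they have to be found in the camera images.
- tin_1: The left (larger y) of three like-looking closed flat brass-coloured hinged tins, 61 (its x) x 92 (its y) x 23 mm high, long side about along world y. Origin: centre of its underside; the lid's rim is 29 mm from it in x and 46 mm in y. One tin weighs 0.6 to 0.85 kg, one 0.24 to 0.31, one about 0.1; which is which varies and cannot be seen. A loose piece inside may shift a few mm.
- tin_2: The middle of three like-looking closed flat brass-coloured hinged tins, 61 (its x) x 92 (its y) x 23 mm high, long side about along world y. Origin: centre of its underside; the lid's rim is 29 mm from it in x and 46 mm in y. One tin weighs 0.6 to 0.85 kg, one 0.24 to 0.31, one about 0.1; which is which varies and cannot be seen. A loose piece inside may shift a few mm.
- tin_3: The right (smaller y) of three like-looking closed flat brass-coloured hinged tins, 61 (its x) x 92 (its y) x 23 mm high, long side about along world y. Origin: centre of its underside; the lid's rim is 29 mm from it in x and 46 mm in y. One tin weighs 0.6 to 0.85 kg, one 0.24 to 0.31, one about 0.1; which is which varies and cannot be seen. A loose piece inside may shift a few mm.
- stand: Fixed steel plate: flat top 70 (x) x 150 mm (y), 3 mm high, with 20 mm bevels down to the bench in front (-x) and at both ends, so a tin slides up. Along its back edge an aluminium rail, 190 mm long (y), 22 high, 12 thick. Origin: under the plate's centre at bench height; +x towards the rail. A tin is home with its origin about 30 mm before the rail's face, within 26 mm of the middle in y.
- rail_face (a point): Middle of the rail's front face where it meets the plate's top (3 mm above the bench, 35 mm in +x from the stand's origin); axes as the stand's.
- jar: Bystander: small glass jar with red cap, 38 mm wide, 53 mm high; origin at the centre of its underside.
- plier: Bystander: red pliers lying flat, 40 x 141 x 10 mm; origin at the centre of its underside.
Mind the look-alikes: they are no part of the job. What is shaped like the tin_2 but white is not meant.

How it is judged:
At the end, for the whole second after the job is handed in: The full tin (pressing on the stand with over 4.9 N) is flat and at rest on the plate, origin under 36 mm from the rail's face and within 26 mm of the plate's middle along the rail, parallel to it within 0.12 rad; the other two tins are within 50 mm of their starts (((y of tin_1 in the frame of stand between -0.026 and 0.026 m and x of tin_1 in the frame of rail_face above -0.036 m and angle between the y axis of tin_1 and the y axis of stand, either way round below 0.12 rad and contact force between tin_1 and stand above 4.9 N and angle between tin_1's own z axis and vertical below 0.06 rad and linear speed of tin_1 below 0.01 m/s and distance of each of tin_2, tin_3 from where it was at the start of the episode below 0.05 m) or (y of tin_2 in the frame of stand between -0.026 and 0.026 m and x of tin_2 in the frame of rail_face above -0.036 m and angle between the y axis of tin_2 and the y axis of stand, either way round below 0.12 rad and contact force between tin_2 and stand above 4.9 N and angle between tin_2's own z axis and vertical below 0.06 rad and linear speed of tin_2 below 0.01 m/s and distance of each of tin_1, tin_3 from where it was at the start of the episode below 0.05 m) or (y of tin_3 in the frame of stand between -0.026 and 0.026 m and x of tin_3 in the frame of rail_face above -0.036 m and angle between the y axis of tin_3 and the y axis of stand, either way round below 0.12 rad and contact force between tin_3 and stand above 4.9 N and angle between tin_3's own z axis and vertical below 0.06 rad and linear speed of tin_3 below 0.01 m/s and distance of each of tin_1, tin_2 from where it was at the start of the episode below 0.05 m))); the robot touches nothing.
It fails at once if a tin is lifted (more than 25 mm) or tipped (more than 0.35 rad) (height (world z) of any of tin_1, tin_2, tin_3 above 0.025 m or angle between any of tin_1, tin_2, tin_3's own z axis and vertical above 0.35 rad).
It fails at once if a second tin has been moved more than 50 mm (distance of each of tin_1, tin_2 from where it was at the start of the episode above 0.05 m or distance of each of tin_2, tin_3 from where it was at the start of the episode above 0.05 m or distance of each of tin_1, tin_3 from where it was at the start of the episode above 0.05 m).
It fails at once if a bystander (jar or pliers) is moved more than 30 mm (distance of any of jar, plier from where it was at the start of the episode above 0.03 m).
It also fails if it takes over 72 s, if anything falls off the work surface, if the arm or the gripper's body presses on something with over 40 N, if the wrist force passes 120 N, or if a joint passes its speed limit or range.

## Robot

A 6-joint arm with a two-finger parallel gripper is mounted at the origin on a cart in front of the work surface, level with it; the furniture and walls round the work are solid. World frame = base frame: x ahead of the robot, y to its left, z up, the work surface at z = 0. Lengths are in m, angles in rad, forces in N, time in s.
With the tool pointing down it reaches from about 0.325 to 0.9 m from the base axis. Payload 6.1 kg.
Tool frame: the origin (TCP) lies midway between the tips of the shut fingers; the grasp point (between the pads) lies 19 mm behind it; z points along the fingers, y is the line along which they close (so a half turn about z gives the same grasp; the last joint's range is limited). The gripper opens to 85 mm and grips with 20 to 120 N. Pads are 22 mm wide; open, the fingers measure 114 mm over their backs; the gripper's body (76 mm by 85 mm) begins 54 mm behind the grasp point. The pads swing forward as they close: fully open they stand 13 mm farther back than shut.
Start: joints at [1.035, 0.22, 1.526, -0, 1.395, -0.126], TCP at [0.249, 0.573, 0.231] pointing down, gripper open.
Joint ranges: [-2.98, 2.98], [-0.91, 2.08], [0.09, 2.57], [-1.24, 4.39], [0.2, 2.65], [-2.68, 2.68]. Speed limits (rad/s): [2.57, 2.57, 3.01, 3.14, 3.14, 3.14].

## Interface

Orientations are given as [roll, pitch, yaw] about the fixed x, y, z axes, in that order (R = Rz(yaw) Ry(pitch) Rx(roll)).
In Python, from plant import movep, move_l, set_joints, gripper_to, hold, inverse_kinematics, observe, get_image, get_calibration, Unreachable, job_done gives the robot as it stands. Calls block until the motion is done:
- movep(position, orientation): joint-space move of the TCP to a pose.
- move_l(position, feed=0.15, rotation=None, max_force=None): straight line of the TCP; rotation=None keeps the orientation; feed is the mean speed in m/s. With max_force (N) it stops when the force on the tool has changed by that much, and returns True; else False.
- set_joints(angles): joint-space move.
- gripper_to(opening, f_grip=None): finger opening in m; f_grip is the grip in N (None keeps the last); returns when the fingers have stopped.
- hold(seconds).
- inverse_kinematics(position, orientation): joint angles nearest the present ones, or None.
- observe(): the state.
- get_image(name): name is "scene" or "top" or "wrist"; returns (picture, depth): 420x560x3 uint8, red, green, blue; 420x560 float32, m along the optical axis (not along the pixel's ray), 0 where there is no reading.
- get_calibration(name): a dict with "intrinsics" (3x3 intrinsics, pixels), "world_from_camera" (4x4, takes a point from camera to world coordinates). Camera axes: x right, y down, z forward; pixel columns grow to the right and rows downward; lengths in m; the calibration is good to about 2 mm. The wrist camera is an equidistant fisheye: a pixel r from the principal point sees the ray r / f radians off the axis. A picture is of the moment at which its call begins: read the wrist's pose just before it. get_calibration takes no time and is no camera call; for the wrist camera it gives the pose at the moment of the call.
A pose or a line that the arm cannot do raises Unreachable and nothing moves.
- job_done(): hands the job in; it is judged then, once.
The state is a dict: "time_s": time; "q": joint angles; "joint_velocities": joint speeds; "joint_torque": joint torques, N m; "eef_pos": TCP position; "tcp_rot": TCP orientation; "ft_force": force on the tool from outside, world axes, zero at the start; "torque": the same for the moment, N m; "opening": finger opening in m; "grasp_force": force on a finger pad.
Only numpy, scipy, OpenCV 4.12 (cv2) and the standard library are available. Lean on these libraries where they do the work, as an engineer would, in place of code of your own. Each camera call takes 0.05 s, during which the arm holds its last target. There are 200 camera calls.

## Working session

There is one attempt and no reset: what is moved stays moved. The work goes in short steps, each a Python script; the robot and the scene stay as the last script left them, time stands still between calls to the robot, and variables do not carry over. Pictures are saved under pics/ and viewed, at most 10 in all, crops included, and the job is handed in when it is done.

```bash
mkdir -p pics; ls
python3 - <<'E'
from plant import *
import cv2
for n in ("scene","top"):
    im,d=get_image(n); cv2.imwrite(f"pics/{n}0.png",im[:,:,::-1])
    c=get_calibration(n); print(n,c["intrinsics"],c["world_from_camera"])
s=observe(); print(s["time_s"],s["eef_pos"],s["tcp_rot"],s["ft_force"])
E
```

```text
pics
scene [[381.05970734   0.         279.46552827]
 [  0.         381.05970734 205.12316198]
 [  0.           0.           1.        ]] [[ 0.88689261 -0.30024213  0.35110706  0.2028935 ]
 [-0.46164972 -0.54744899  0.69798219 -0.71870858]
 [-0.01735045 -0.78112372 -0.62413516  0.70775386]
 [ 0.          0.          0.          1.        ]]
top [[512.4740718    0.         278.14798674]
 [  0.         512.4740718  210.68211047]
 [  0.           0.           1.        ]] [[-0.00838167 -0.98019856  0.19783966  0.32455512]
 [-0.99992659  0.00648447 -0.01023549  0.0450841 ]
 [ 0.00874993 -0.19791092 -0.98018096  1.46140543]
 [ 0.          0.          0.          1.        ]]
0.1 [0.24874684 0.57276723 0.23030698] [-3.13983518e+00 -2.27269108e-04  2.73179505e+00] [-0.45185674  0.50724457  0.45678516]
```

View pics/scene0.png

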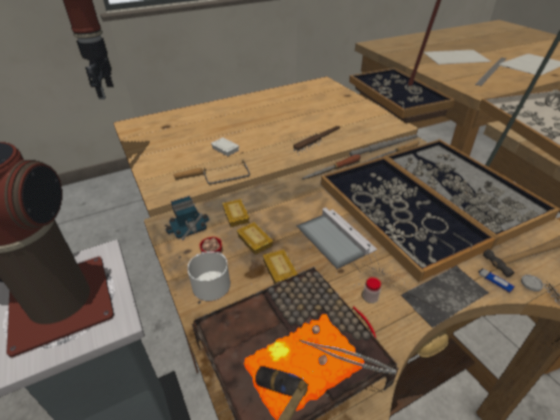

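View pics/top0.png

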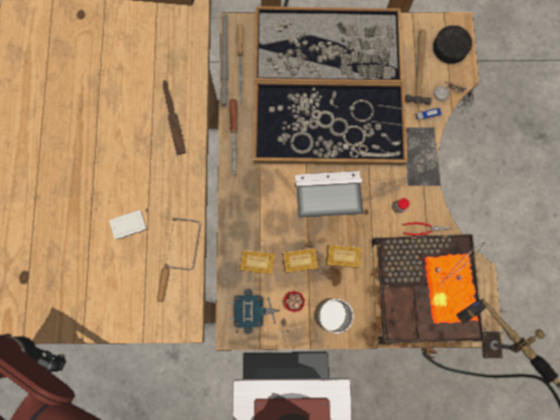

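The top view shows three brass tins at (257,262), (300,260) and (344,256). The plate with its white rail is at (330,195), the jar at (401,205) and the pliers at (425,228). The candidates for the tins are these three brass ones and the white box at (127,223), which is a look-alike, so I rule it out. Next I measure.

```bash
cat > h.py <<'E'
from plant import *
import numpy as np, cv2
def ray(n,uv,z,c=None):
    c=c or get_calibration(n); K=c["intrinsics"]; T=c["world_from_camera"]
    uv=np.atleast_2d(uv).astype(float); p=np.c_[uv,np.ones(len(uv))]@np.linalg.inv(K).T@T[:3,:3].T
    o=T[:3,3]; return (o+p*((z-o[2])/p[:,2])[:,None])[:,:2]
def blobs(im,lo,hi,roi,amin=60):
    x0,y0,x1,y1=roi
    m=cv2.inRange(cv2.cvtColor(im,cv2.COLOR_RGB2HSV),np.array(lo),np.array(hi)); k=np.zeros_like(m); k[y0:y1,x0:x1]=m[y0:y1,x0:x1]
    k=cv2.morphologyEx(k,cv2.MORPH_CLOSE,np.ones((5,5)))
    cs,_=cv2.findContours(k,cv2.RETR_EXTERNAL,cv2.CHAIN_APPROX_NONE)
    return [c[:,0] for c in cs if cv2.contourArea(c)>amin]
def rect(pts):
    (cx,cy),(w,h),a=cv2.minAreaRect((pts*1000).astype(np.float32))
    if w>h: w,h,a=h,w,a+90   # a: direction of the short side
    a=(a+90)%180-90
    return np.round([cx,cy,w,h,a],1)
E
python3 - <<'E'
from h import *
im,d=get_image("top")
hsv=cv2.cvtColor(im,cv2.COLOR_RGB2HSV)
for p in [(257,262),(246,262),(300,260),(344,256),(280,260),(330,200),(315,180),(300,230),(401,205)]: print(p,hsv[p[1],p[0]],end=' ')
print()
for c in blobs(im,(18,150,120),(32,255,255),(232,235,368,285)): print("tin",c.mean(0),rect(ray("top",c,.022)))
for c in blobs(im,(0,0,60),(179,70,215),(285,165,375,225)): print("plate",rect(ray("top",c,.003)),c.min(0),c.max(0))
for c in blobs(im,(0,0,216),(179,60,255),(285,165,375,225)): print("rail",rect(ray("top",c,.022)),c.min(0),c.max(0))
print("jar",ray("top",(403,205),.05),"plier",ray("top",(425,229),.008))
print(ray("top",[(298,188),(360,186),(299,216),(363,213)],.003))
crop=cv2.resize(im[160:290,230:440],None,fx=3.6,fy=3.6,interpolation=cv2.INTER_CUBIC); cv2.imwrite("pics/crop.png",crop[:,:,::-1])
E
```

```text
(257, 262) [ 20 115 193] (246, 262) [ 19 146 180] (300, 260) [ 20 115 193] (344, 256) [ 20 114 194] (280, 260) [ 16  96 154] (330, 200) [ 25   9 168] (315, 180) [ 12  22 212] (300, 230) [ 16  96 149] (401, 205) [178 214 200] 
tin [257.01041667 261.625     ] [469.1  91.   54.6  89.3  -7.5]
tin [299.97916667 259.92708333] [473.4 -29.8  57.3  91.7   8.2]
tin [343.90816327 255.68367347] [ 484.4 -153.4   58.1   91.4   -6.1]
plate [ 669.7 -119.6  130.8  195.4    2.9] [295 171] [362 216]
rail [ 710.2 -115.5   28.8  185.8    2.7] [296 172] [360 184]
jar [[ 0.62346136 -0.32216081]] plier [[ 0.56129448 -0.39258076]]
[[ 0.68634498 -0.02889215]
 [ 0.69125854 -0.21109441]
 [ 0.60279623 -0.03045064]
 [ 0.61041976 -0.2165868 ]]
```

View pics/crop.png

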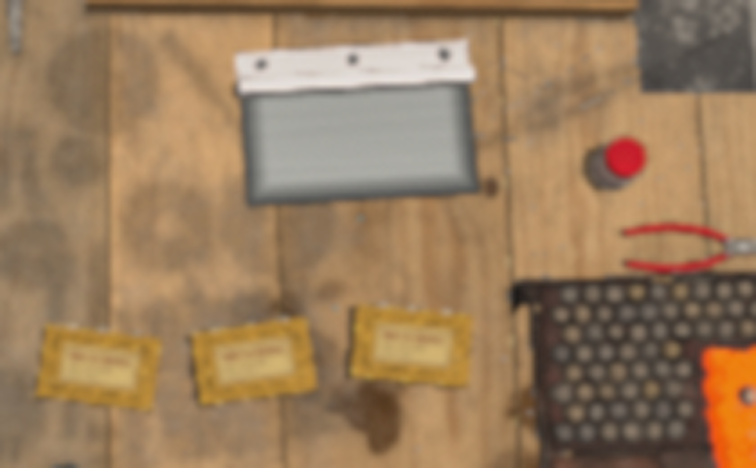

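The crop confirms three identical brass tins and the plate with the rail behind it. The clutter on the robot's side needs its height checked before I approach from -x.

Run:
```python
from h import *
im,d=get_image("top"); c=get_calibration("top"); K=c["intrinsics"]; T=c["world_from_camera"]
v,u=np.mgrid[:420,:560]; P=np.stack([(u-K[0,2])*d/K[0,0],(v-K[1,2])*d/K[1,1],d],-1)@T[:3,:3].T+T[:3,3]
P=P[d>0]; 
print("rows x (cm), cols y 18..-24")
for x in np.arange(.32,.76,.02):
    r=[]
    for y in np.arange(.18,-.26,-.03):
        m=(abs(P[:,0]-x)<.01)&(abs(P[:,1]-y)<.015); r.append(f"{P[m,2].max()*1000:4.0f}" if m.any() else "  --")
    print(f"{x:.2f}"," ".join(r))
for c in ((.08,.469,.0),): pass
for p in [(.415,.098,.2),(.42,-.038,.2),(.43,-.147,.2)]:
    for y in (0,np.pi): q=inverse_kinematics(p,[np.pi,0,y]); print(p,y,None if q is None else np.round(q,2))
```

```text
rows x (cm), cols y 18..-24
0.32   65   81   80   81   56   53    6    9    6   76    9   72   78    6   77
0.34    5   82   80   82   63   58   36   41    6   76   11   76    7    6   78
0.36   67   82   83   83   75   28   40   38   10   76   77   80    5    9   80
0.38    7   25   24   21   14    5   39   32    5    7    6    8    5    6   79
0.40    8    8   21    7    7    7    6    9    8    7    7    5    8    8   82
0.42    6    8    7    8    8    8    7    6    7    9    8    8    7    6   85
0.44    6   23   32   29   31    8   28   29   26    7    8    5    7    9   86
0.46    6   25   34   31   30    6   29   30   30   28   28   29   29   24   84
0.48    6   25   30   30   29   27   30   30   31   28   32   32   32   26   84
0.50    9    9   27   30   30   27   28   30   31    8   30   30   31   28   84
0.52    6    5    6    5    8    6    7    7    7   10   29   29   27    6   78
0.54    7    6    6    6    7    6    7    7    5    7    8    8    9   11   65
0.56    9    5    6    6    7    7    7    7   14    6    8    8    6    5    7
0.58    5    6    6    7    7   
[... 395 characters left out ...]
 7    6    7   25    9   11    8   12   10    7    7
0.70    8    4    4    5    7    6    8   28   27   28   28   28   28   29    7
0.72    6    8    6    5    6    6    6    9   11   13   12   12   18   23    7
0.74    6   11    6    4    5    8    7    8    8    7    8   10   10   12    5
(0.415, 0.098, 0.2) 0 [ 0.05 -0.25  2.05 -0.    1.34  1.62]
(0.415, 0.098, 0.2) 3.141592653589793 [ 0.05 -0.25  2.05  0.    1.34 -1.52]
(0.42, -0.038, 0.2) 0 [-0.28 -0.26  2.06 -0.    1.34  1.29]
(0.42, -0.038, 0.2) 3.141592653589793 [-0.28 -0.26  2.06  0.    1.34 -1.85]
(0.43, -0.147, 0.2) 0 [-0.5  -0.17  1.99 -0.    1.33  1.07]
(0.43, -0.147, 0.2) 3.141592653589793 [-0.5  -0.17  1.99  0.    1.33 -2.07]
```

```bash
cat >> h.py <<'E'
pi=np.pi
TINS={1:(.4691,.0910,-.131),2:(.4734,-.0298,.143),3:(.4844,-.1534,-.106)}
def nudge(i,n=9,step=.002,z=.008,back=.0495):
    x,y,a=TINS[i]; d=np.array([np.cos(a),np.sin(a),0]); p=np.array([x,y,z])-back*d
    R=[pi,0,a]; up=[0,0,.1]
    movep(p+up,R); move_l(p,feed=.25); f0=np.mean([observe()["ft_force"] for _ in range(5)],0); F=[]
    for k in range(n):
        move_l(p+(k+1)*step*d,feed=.02); F.append(np.mean([observe()["ft_force"]-f0 for _ in range(3)],0)@d)
    s=observe(); print(i,np.round(F,2),"t",round(s["time_s"],2),np.round(s["eef_pos"]-(p+n*step*d),4),"spread",np.std([observe()["ft_force"][0] for _ in range(5)]))
    move_l(p+(n*step-.008)*d,feed=.15); move_l(p+(n*step-.008)*d+up,feed=.3)
E
python3 - <<'E'
from h import *
gripper_to(.04); print(observe()["time_s"]); nudge(1); print(observe()["time_s"])
E
```

```text
0.7083
1 [-0.91  1.02 -0.17 -0.05 -0.35 -4.5  -5.48 -3.66 -2.59] t 5.39 [-0.0001 -0.     -0.0002] spread 0.0
6.125
```

Run:
```python
from h import *
nudge(2,n=11); nudge(3,n=11); print(observe()["time_s"])
```

```text
2 [ 0.58 -0.09 -0.22 -0.01  0.48 -0.41  0.32  0.2   0.57 -0.57 -0.58] t 10.04 [ 0.0002 -0.      0.    ] spread 1.1102230246251565e-16
3 [-1.01 -1.22  0.41 -1.74 -2.06 -1.86 -2.38 -1.05 -1.72 -2.22 -0.54] t 14.6 [ 0.0003 -0.      0.    ] spread 5.551115123125783e-17
15.3333
```

Run:
```python
from h import *
im,d=get_image("top"); cv2.imwrite("pics/a.png",im[150:330,220:420,::-1])
for c in blobs(im,(18,150,120),(32,255,255),(232,235,368,285)): print("tin",c.mean(0),rect(ray("top",c,.022)))
```

```text
tin [257.24210526 259.17894737] [476.3  90.   55.9  88.6  -6.8]
tin [290.01333333 254.68      ] [482.6 -11.5  54.6  57.6   7.5]
```

View pics/a.png

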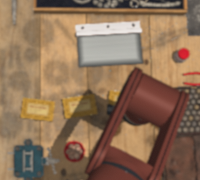

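Forces were about 4 N for tin 1, 1.7 N for tin 3 and about 0 N for tin 2. The picture shows all three small nudges happened, so tin 1 is the full one. I'll hold it across its width, slide it on the bench to the plate, then push it home with two fingers.

Run:
```python
from h import *
a=-.119; x,y=.4763,.090; h=pi/2
def st(t):
    s=observe(); print(t,round(s["time_s"],2),np.round(s["eef_pos"],4),np.round(s["ft_force"],1),round(s["opening"],4),np.round(s["grasp_force"],1))
movep([.44,-.10,.16],[pi,0,.05])if 0 else None
move_l([.46,-.10,.16],feed=.3)
movep([x,y,.11],[pi,0,a+h]); gripper_to(.085,25)
print("hit",move_l([x,y,.004],feed=.15,max_force=8)); st("down")
gripper_to(.05,25); st("grip")
for p,r in [((.59,.085,.004),.05),((.59,-.117,.004),.05)]:
    move_l(p,feed=.12,rotation=[pi,0,r+h]); st("slide")
im,d=get_image("top"); cv2.imwrite("pics/b.png",im[150:330,220:420,::-1])
move_l((.648,-.116,.0075),feed=.06); st("on")
```

```text
hit False
down 18.22 [0.4771 0.09   0.0047] [0.4 0.4 1.1] 0.085 0.0
grip 18.6 [0.4772 0.0901 0.0053] [-1.5 -0.2  5.3] 0.0566 25.5
slide 19.7 [0.5889 0.0851 0.0049] [-6.8  0.7  8.6] 0.0563 25.9
slide 21.53 [ 0.5912 -0.1159  0.006 ] [-2.8  5.9  8.1] 0.0565 26.1
on 22.7 [ 0.6464 -0.116   0.0077] [-5.8  0.3  4.8] 0.056 25.7
```

View pics/b.png

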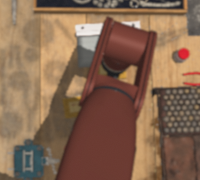

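The arm hides the tin, but the opening of 56 mm shows it is still held. Next I release, re-grip pose for pushing, and look from the side.

Run:
```python
from h import *
gripper_to(.085); move_l((.648,-.116,.12),feed=.3)
movep([.60,.12,.2],[pi,0,.05+pi/2])
im,d=get_image("top"); cv2.imwrite("pics/c.png",cv2.resize(im[150:300,230:430],None,fx=3,fy=3,interpolation=cv2.INTER_CUBIC)[:,:,::-1])
for c in blobs(im,(18,150,120),(32,255,255),(232,160,368,285)): print("tin",c.mean(0),rect(ray("top",c,.024)))
print(observe()["time_s"])
```

```text
tin [299.07291667 255.94791667] [484.6 -27.9  57.8  91.1   7.8]
tin [343.98958333 251.63541667] [ 495.7 -154.5   56.1   90.4   -4. ]
tin [328.6043956 199.8021978] [ 645.8 -114.7   53.1   86.9    2.9]
24.675
```

View pics/c.png

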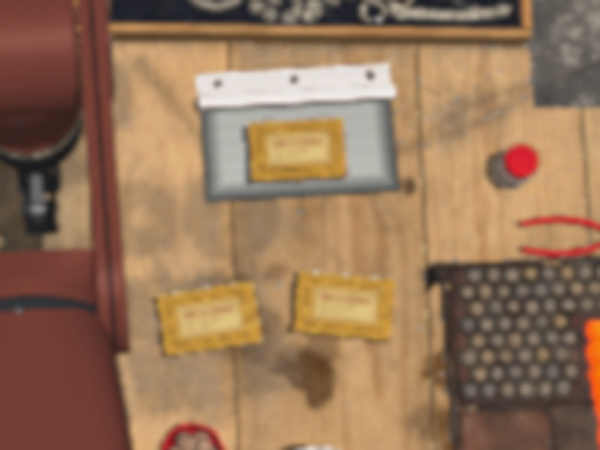

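The tin is at crop (296,150) on the plate, parallel to the rail, about 20 mm short of it. The other two tins are undisturbed. Now the final push.

Run:
```python
from h import *
a=.05; d=np.array([np.cos(a),np.sin(a),0]); p=np.array([.646,-.1165,.011])-.0525*d
gripper_to(.04); movep(p+[0,0,.13],[pi,0,a]); print(move_l(p,feed=.2,max_force=8))
print("stop",move_l(p+.043*d,feed=.025,max_force=13)); s=observe(); print(s["time_s"],s["eef_pos"],s["ft_force"])
e=s["eef_pos"]; move_l(e-.015*d,feed=.1); move_l(e-.015*d+[0,0,.15],feed=.3); movep([.50,.15,.22],[pi,0,a]); 
im,_=get_image("top"); cv2.imwrite("pics/d.png",cv2.resize(im[150:300,230:430],None,fx=3,fy=3,interpolation=cv2.INTER_CUBIC)[:,:,::-1])
for c in blobs(im,(18,150,120),(32,255,255),(232,160,368,285)): print("tin",c.mean(0),rect(ray("top",c,.024)))
print(observe()["time_s"])
```

```text
False
stop True
28.3833 [ 0.62755641 -0.11715268  0.01002647] [0.59968556 0.37392758 0.42670219]
tin [299.07291667 255.94791667] [484.6 -27.9  57.8  91.1   7.8]
tin [343.98958333 251.70833333] [ 495.3 -154.4   57.5   90.7   -5.7]
tin [327.93333333 193.12222222] [ 665.1 -113.5   52.5   86.8    3.1]
30.5167
```

View pics/d.png

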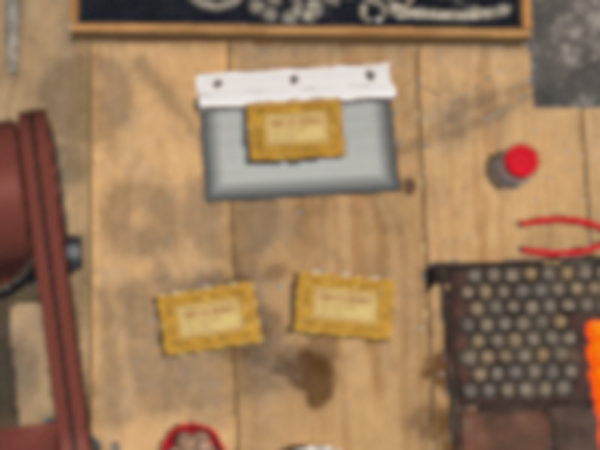

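The tin touches the rail line (crop 296,102), parallel to it and within 6 mm of the middle. I'll press once more to confirm it is hard against the rail, then hand in.

Run:
```python
from h import *
a=.05; d=np.array([np.cos(a),np.sin(a),0]); p=np.array([.6126,-.1150,.011])
movep(p+[0,0,.13],[pi,0,a]); print(move_l(p,feed=.2,max_force=8))
print("stop",move_l(p+.030*d,feed=.02,max_force=20)); s=observe(); print(s["time_s"],s["eef_pos"],s["ft_force"])
e=s["eef_pos"]; move_l(e-.015*d,feed=.1); move_l(e-.015*d+[0,0,.15],feed=.3); movep([.50,.15,.22],[pi,0,a])
im,_=get_image("top")
for c in blobs(im,(18,150,120),(32,255,255),(232,160,368,285)): print("tin",c.mean(0),rect(ray("top",c,.024)))
print("jar",[ray("top",c.mean(0),.05) for c in blobs(im,(170,150,100),(179,255,255),(385,190,415,220),30)], observe()["time_s"])
```

```text
False
stop True
33.4 [ 0.62745013 -0.11408014  0.00992312] [ 0.03967221  0.0875297  -0.36172392]
tin [299.07291667 255.95833333] [484.  -27.8  57.4  91.3   9.1]
tin [343.98958333 251.65625   ] [ 495.3 -154.4   57.5   90.7   -5.7]
tin [327.93333333 193.1       ] [ 665.3 -113.5   52.5   86.8    3.2]
jar [array([[ 0.62742991, -0.32238593]])] 35.525
```

Pressing at 20 N stopped at the same place, so the tin is hard against the rail.

```bash
python3 -c "
from plant import *
print(job_done())"
```

```text
the job is handed in; nothing more can be done
None
```

I handed the job in at about 36 s of the 72 s limit: tin_1 felt full, and it sits on the plate flush against the rail; the other two tins moved only about 1 cm, and the jar and pliers were not touched.

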